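# Ruler out of the half-open drawer

### The arm

A 6-joint arm with a two-finger parallel gripper is mounted at the origin on the work surface. World frame = base frame: x ahead of the robot, y to its left, z up, the work surface at z = 0. Lengths are in m, angles in rad, forces in N, time in s.
With the tool pointing down it reaches from about 0.4 to 0.825 m from the base axis. Payload 7 kg.
Tool frame: the origin (TCP) lies on the centre line of the jaws, within the pads' length; the fingertips stand 14 mm ahead of it and the grasp point (between the pads) lies 5 mm behind it; z points along the fingers, y is the line along which they close (so a half turn about z gives the same grasp; the last joint's range is limited). The gripper opens to 85 mm and grips with 20 to 120 N. Pads are 22 mm wide; open, the fingers measure 114 mm over their backs; the gripper's body (76 mm by 85 mm) begins 54 mm behind the grasp point. The pads swing forward as they close: fully open they stand 13 mm farther back than shut.
Start: joints at [-0.828, 0.359, 0.012, 0, -1.224, -0.288], TCP at [0.296, -0.606, 0.245] pointing down, gripper open.
Joint ranges: [-3.07, 3.07], [-1.43, 2.12], [-1.02, 1.25], [-3.03, 1.67], [-3.05, -0], [-3.03, 3.03]. Speed limits (rad/s): [2.39, 2.39, 3.01, 3.14, 3.14, 3.14].

### API

Orientations are given as a unit quaternion [w, x, y, z].
In Python, from rig import robot gives the robot as it stands.
- The arm moves only by the tool send_rows, never from a script. Its argument "motion" is a list that holds one entry, the list of rows, each a list of 5 numbers: the closure, from 0 (fully open) to 1 (shut), then the shift along the world's x, y, z in cm, then the turn about the world's z in degrees. A call has 1 to 5 rows; each row shifts and turns the commanded pose from where the row before left it; what a row does not reach is not made up. A row lasts 1/10 s, in which the tool goes at most 50 mm and 8.59 degrees, less where a joint would pass 70% of its speed; a pose out of reach is approached as far as the arm can. A call with a gripper value outside its range is refused whole. The fingers move at their own pace and stop on an object; the grip force is fixed at half the most. Time passes only in rows, so rows that do not move let the fingers close. It gives the time, the measured TCP pose, the force, the opening and the grip force at its end, in the units of the state.
- robot.get_state(): the state, without advancing time (a new reading comes with each control period).
- robot.grab_frame(name): name is "scene" or "side" or "wrist"; returns the picture (420x560x3 uint8, red, green, blue); there is no depth.
- robot.calibration(name): a dict with "vfov" (degrees; the focal length in pixels is half the picture's height over the tangent of half this angle, whatever the lens; pixels are square), "cx", "cy" (the principal point, pixels), "extrinsics" (4x4, takes a point from camera to world coordinates). Camera axes: x right, y up, looking along -z (the intrinsics and any distortion apply to the point x, -y, -z); pixel columns grow to the right and rows downward; lengths in m; the calibration is good to about 2 mm. A picture is of the moment at which its call begins: read the wrist's pose just before it. calibration takes no time and is no camera call; for the wrist camera it gives the pose at the moment of the call.
- robot.close_job(): hands the job in; it is judged then, once.
Trained networks look in the newest picture that a camera, given by its name, has taken for a name from the list of things; names that differ only in an ending like _2 or _b are one class to them, and where a whole thing is asked for, a point or a joint stands for the part that bears it (a point fixed in the world has none). Each returns a list of dicts, best first, with "p" (0 to 1); they miss things now and then, are a little off and sometimes report something else, mostly with a low value. They report only what shows in the picture. A call takes as long as a camera call. They do not tell look-alikes from the thing itself.
- robot.look_for(name, camera): "at" ([x, y, z] in m, in the coordinates of the camera as it stood for that picture, good to about 4 mm: the middle of the surface that is visible of it).
The state is a dict: "time": time; "q": joint angles; "qd": joint speeds; "joint_efforts": joint torques, N m; "eef_pos": TCP position; "eef_rot": TCP orientation; "contact_force": force on the tool from outside, world axes, zero at the start; "moment": the same for the moment, N m; "opening": finger opening in m; "gripper_force": force on a finger pad.
Only numpy, scipy, OpenCV 4.12 (cv2) and the standard library are available. Lean on these libraries where they do the work, as an engineer would, in place of code of your own. Each camera call takes 0.05 s, during which the arm holds its last target. There are 200 camera calls.

### The job

The top drawer of the desktop unit only opens about half way, and somebody has left the stapler standing on the wooden ruler inside it. Set the stapler down (do not drop it) on its base in its own bay of the bamboo organiser, the long bay with the picture label, and let go of it; then take the ruler by its exposed end, tilt it, and draw it out diagonally through the gap between the drawer front and the unit. Finish while holding the ruler motionless in the gripper, its whole length clearly higher than the top of the unit and touching nothing but the gripper, with everything else on the desk left where it is.

Things in the scene. Friction and masses are not known exactly. Their poses are not given: they have to be found in the camera images.
- unit: White two-drawer desktop unit, fixed, 360 deep x 270 wide x 190 mm high. Origin: centre of its underside; x points from its front to its back (drawers open along -x), z up; its front lies at x = -180 mm. The lower drawer is fixed shut; a box and a small potted cactus stand up to 95 mm high at the back of its top. Top drawer's mouth: from its floor (z = 107 mm) to the underside of the top panel (z = 178 mm).
- drawer (a joint): Top drawer, m: 0 shut, 0.19 fully out (stop); 0.172 to 0.19 at the start; slides with about 3 N friction. Inside 345 long x 226 mm wide, side walls 50 mm above its floor. Front panel 14 mm thick, top 71 mm above the floor (178 above the desk), bar handle 24 mm in front of it. Its inner face stands the joint value ahead of the unit's front: that is the gap, open to above.
- drawer_rim (a point): Middle of the inner top edge of the top drawer's front panel, 178 mm above the desk; it moves with the drawer. x axis as the unit's.
- ruler: Wooden ruler with dark graduations, 310 x 36 x 6 mm, about 0.06 kg, flat on the top drawer's floor, along it within 0.05 rad. Origin: centre of its underside; x along its length, from the drawer front into the unit, z up. Some 150 to 175 mm, the end next to the drawer front, shows in the gap; the rest is under the unit's top panel. Gripped across its 36 mm width, fingertips at the floor.
- ruler_near (a point): Middle of the ruler's end next to the drawer front (at start some 3 to 35 mm behind the front panel's inner face), at half its 6 mm thickness.
- ruler_far (a point): Middle of the ruler's other end, under the unit's top panel at the start, at half its thickness.
- stapler: Black and steel desk stapler, 130 long x 34 wide (30 above its 8 mm base) x 50 mm high, about 0.26 kg, standing on its base across the ruler's exposed part (6 mm above the drawer floor, crosswise within 0.35 rad). Origin: centre of its underside; x along its length, z up. Gripped across its 30 mm body, 10 to 50 mm above its underside.
- organiser: Low bamboo organiser tray fixed on the desk, 246 x 104 mm, floor 4 mm thick, walls 4 mm thick and 22 mm high. Three bays: a long wide one for the stapler (picture label on its floor), a long narrow one beside it with a marker and a square one at its +x end with a note block. Origin: centre of its underside; x along its length, z up.
- stapler_bay (a point): Centre of the floor of the stapler's bay, 4 mm above the desk. The bay is 150 mm (organiser's x) by 60 mm (organiser's y) inside, its walls stand 18 mm above its floor. Its floor carries a small white card with a stapler's outline. Either way round is right.
- note_block: Bystander: block of white paper notes, 76 x 76 x 30 mm, in the organiser's square bay. Origin: centre of underside.
- marker: Bystander: marker pen, 130 mm long, 14 mm thick, in the organiser's narrow bay. Origin: under its middle.
- eraser: Bystander: rubber eraser, 45 x 18 x 12 mm, on the drawer floor by a side wall near the drawer front. Origin: centre of underside.
- mug: Bystander: white mug, 82 mm across, 95 mm high, towards the far edge of the desk. Origin: centre of underside.
- tape_dispenser: Bystander: black tape dispenser, 150 x 58 x 96 mm, towards the far edge of the desk. Origin: centre of underside.
- hole_punch: Bystander: hole punch, 110 x 125 x 70 mm, on the right of the desk. Origin: centre of underside.
- calculator: Bystander: pocket calculator, 150 x 85 x 15 mm, on the right of the desk. Origin: centre of underside.
Things that resemble listed ones, but are neither listed nor needed, are in the scene too. What is shaped like the stapler but blue or yellow is not meant.

How it is judged:
On the way, in this order (a step that is already met when the one before it is completed fails the run):
1. the stapler stands on its base in its own bay, let go (x of stapler in the frame of stapler_bay between -0.014 and 0.014 m and y of stapler in the frame of stapler_bay between -0.016 and 0.016 m and z of stapler in the frame of stapler_bay below 0.005 m and angle between stapler's own z axis and vertical below 0.1 rad and angle between the x axis of stapler and the x axis of organiser, either way round below 0.25 rad and contact force between stapler and the fingers below 0.1 N and linear speed of stapler below 0.03 m/s), for 0.2 s.
2. the ruler sticks up diagonally through the gap: its near end above the drawer front, its far end still under the unit's top panel (z of ruler_near in the frame of unit above 0.183 m and x of ruler_far in the frame of unit above -0.18 m and z of ruler_far in the frame of unit below 0.178 m), for 0.05 s.
At the end, for the whole second after the job is handed in: Stapler upright on the floor of its own bay (within 14 mm along, 16 mm across), let go and still. The fingers grip the ruler; both its ends are at least 205 mm above the desk (15 mm above the unit), it touches nothing else and is still (under 40 mm/s) (all of step 1 and height (world z) of each of ruler_near, ruler_far above 0.205 m and contact force between ruler and the fingers above 1 N and contact force between ruler and unit below 0.05 N and contact force between ruler and stapler below 0.05 N and contact force between ruler and organiser below 0.05 N and contact force between ruler and note_block below 0.05 N and contact force between ruler and marker below 0.05 N and contact force between ruler and eraser below 0.05 N and contact force between ruler and mug below 0.05 N and contact force between ruler and tape_dispenser below 0.05 N and contact force between ruler and hole_punch below 0.05 N and contact force between ruler and calculator below 0.05 N and linear speed of ruler below 0.04 m/s and angular speed of ruler below 0.3 rad/s); the arm keeps its last pose, push and grip.
It fails at once if a bystander shifted by more than 50 mm (distance of any of note_block, marker, eraser, mug, tape_dispenser, hole_punch, calculator from where it was at the start of the episode above 0.05 m).
It fails at once if the stapler dropped (falling free at over 0.7 m/s) (contact force between stapler and anything else below 0.001 N and linear speed of stapler above 0.7 m/s).
It also fails if it takes over 58 s, if anything falls off the work surface, if the arm or the gripper's body presses on something with over 40 N, if the wrist force passes 120 N, or if a joint passes its speed limit or range.

## Working session

There is one attempt and no reset: what is moved stays moved. The work goes in short steps, Python scripts to look and compute and a tool call to move; the robot and the scene stay as the last step left them, time stands still between calls to the robot, and variables do not carry over. Pictures are saved under pics/ and viewed, at most 10 in all, crops included, and the job is handed in when it is done.

Besides the shell and the picture viewer there is one more tool, called after "Request:" as a command line: name --argument value ..., lists and objects as JSON in quotes. send_rows: Moves the arm, as the interface text tells. Its arguments: {"type":"object","properties":{"motion":{"type":"array"}},"required":["motion"]}

```bash
ls; mkdir -p pics; cat > h.py <<'E'
import numpy as np, cv2
from rig import robot
def snap(c,fn=None):
    im=robot.grab_frame(c)
    if fn: cv2.imwrite('pics/'+fn,cv2.cvtColor(im,cv2.COLOR_RGB2BGR))
    return im
def find(n,c):
    k=robot.calibration(c); E=np.array(k['extrinsics']); f=210/np.tan(np.radians(k['vfov'])/2)
    for d in robot.look_for(n,c):
        a=np.array(d['at']); w=E[:3,:3]@a+E[:3,3]
        print(c,n,round(d['p'],2),w.round(4),'px',(k['cx']+f*a[0]/-a[2]).round(),(k['cy']-f*a[1]/-a[2]).round())
def proj(P,c):
    k=robot.calibration(c); E=np.array(k['extrinsics']); f=210/np.tan(np.radians(k['vfov'])/2)
    a=(np.atleast_2d(P)-E[:3,3])@E[:3,:3]
    return np.c_[k['cx']+f*a[:,0]/-a[:,2],k['cy']-f*a[:,1]/-a[:,2]]
def onplane(uv,z,c):
    k=robot.calibration(c); E=np.array(k['extrinsics']); f=210/np.tan(np.radians(k['vfov'])/2)
    uv=np.atleast_2d(np.array(uv,float)); d=np.c_[(uv[:,0]-k['cx'])/f,-(uv[:,1]-k['cy'])/f,-np.ones(len(uv))]@E[:3,:3].T
    return E[:3,3]+d*((z-E[2,3])/d[:,2])[:,None]
E
python3 - <<'E'
from h import *
for c in ('scene','side'):
    snap(c,c+'0.png'); print({k:v for k,v in robot.calibration(c).items()})
    for n in ('stapler','ruler','unit','drawer','organiser','note_block','eraser'): find(n,c)
s=robot.get_state(); print(s['time'],s['eef_pos'],s['eef_rot'])
E
```

```text
pics
{'vfov': 48.60057387605846, 'cx': 279.66874712204617, 'cy': 215.37670745262062, 'extrinsics': array([[ 0.68619746, -0.4299807 ,  0.58672792,  1.51843686],
       [ 0.7274006 ,  0.4107403 , -0.54970972, -0.94638951],
       [-0.00462823,  0.80399565,  0.59461717,  1.04878061],
       [ 0.        ,  0.        ,  0.        ,  1.        ]])}
scene stapler 0.73 [0.6019 0.0653 0.1475] px 311.0 191.0
scene stapler 0.72 [ 0.4928 -0.0729  0.0331] px 262.0 220.0
scene ruler 0.69 [0.5833 0.1723 0.1129] px 327.0 186.0
scene unit 0.78 [0.645  0.2236 0.1601] px 350.0 176.0
scene drawer 0.57 [ 0.5771 -0.5594  0.0161] px 158.0 305.0
scene organiser 0.61 [ 0.5031 -0.2912  0.0097] px 216.0 254.0
scene note_block 0.6 [ 0.6215 -0.2544  0.0347] px 247.0 260.0
scene note_block 0.23 [ 0.5068 -0.2837  0.0117] px 218.0 253.0
scene eraser 0.61 [0.4962 0.0492 0.1178] px 287.0 188.0
{'vfov': 54.574778298787926, 'cx': 281.7020628985724, 'cy': 210.65553014416813, 'extrinsics': array([[-0.9374418 ,  0.2521534 , -0.24004486,  0.34676253],
       [-0.34800628, -0.69796199,  0.62589191,  0.54693534],
       [-0.00972141,  0.67027436,  0.74204972,  0.91271471],
       [ 0.        ,  0.        ,  0.        ,  1.        ]])}
side stapler 0.79 [0.5883 0.0812 0.1549] px 256.0 265.0
side stapler 0.78 [ 0.4614 -0.0712  0.0357] px 326.0 259.0
side stapler 0.63 [0.8285 0.1167 0.0531] px 165.0 272.0
side ruler 0.89 [0.5978 0.0235 0.1109] px 263.0 256.0
side unit 0.79 [0.5755 0.2674 0.1936] px 223.0 333.0
side drawer 0.87 [ 0.5976 -0.009   0.1083] px 268.0 246.0
side organiser 0.72 [ 0.5086 -0.2757  0.007 ] px 329.0 208.0
side note_block 0.91 [ 0.6081 -0.2313  0.0354] px 293.0 204.0
0.8 [ 0.29648027 -0.60635642  0.245338  ] [ 1.68915618e-05 -2.25448652e-01  9.74255051e-01 -1.55758682e-05]
```

View pics/scene0.png

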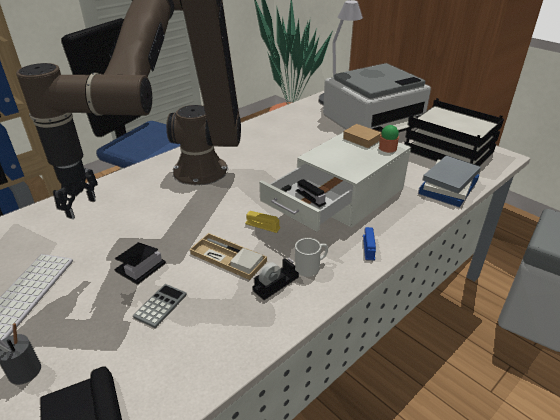

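View pics/side0.png

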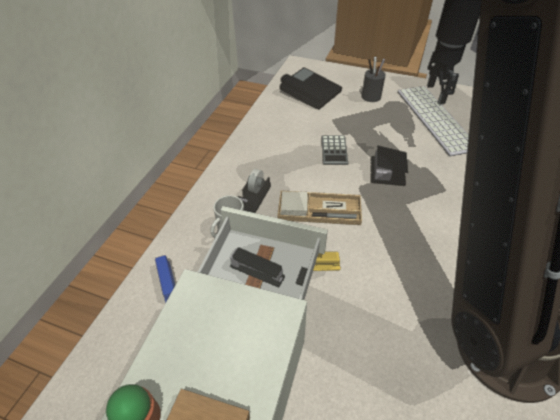

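The candidates are the black stapler in the drawer (scene 311,191; side 256,265), the yellow one on the desk (262,220) and the blue one (370,243). There is also the black hole punch at (140,260). The black one standing on the ruler in the drawer is the right one. I'll move above it for a close look.

Request:
send_rows --motion '[[[0,1,3,3,-2],[0,2,4,2,-2],[0,2.2,4,2,-2],[0,2.2,4,2,-2],[0,2.2,4,2,-2]]]'

```text
time: 1.3
eef_pos: [0.3929, -0.4148, 0.3563]
eef_rot: [0.0, -0.139, 0.99, -0.0]
contact_force: [0.9, -1.3, -0.1]
opening: 0.0854
gripper_force: 0.0
```

Request:
send_rows --motion '[[[0,2.2,4,2,-2],[0,2.2,4,2,-2],[0,2.2,4,1,-2],[0,2.2,4,1,-2],[0,2.2,4,0,-2]]]'

```text
time: 1.8
eef_pos: [0.5034, -0.2148, 0.4174]
eef_rot: [0.002, -0.052, 0.999, -0.0]
contact_force: [1.1, -0.7, 0.8]
opening: 0.0856
gripper_force: 0.0
```

Request:
send_rows --motion '[[[0,2.2,4,0,-2],[0,2.2,4,0,-2],[0,2,3,0,-2],[0,0,0,0,0],[0,0,0,0,0]]]'

```text
time: 2.3
eef_pos: [0.5667, -0.1056, 0.415]
eef_rot: [-0.0, -0.002, 1.0, -0.0]
contact_force: [0.3, -1.0, -0.7]
opening: 0.0856
gripper_force: 0.0
```

```bash
python3 - <<'E'
from h import *
snap('wrist','w1.png'); print(robot.calibration('wrist'))
for n in ('stapler','ruler','ruler_near','ruler_far','unit','drawer','drawer_rim','organiser','stapler_bay','note_block','marker','eraser'): find(n,'wrist')
s=robot.get_state(); print(s['time'],s['eef_pos'],s['eef_rot'],s['q'])
E
```

```text
{'vfov': 63.241479008456146, 'cx': 276.49011076512306, 'cy': 208.01659204636363, 'extrinsics': array([[-1.70646868e-03, -9.57322443e-01, -2.89017004e-01,
         4.93774168e-01],
       [ 9.99998526e-01, -1.68777514e-03, -3.13895550e-04,
        -1.07322627e-01],
       [-1.87296458e-04, -2.89017113e-01,  9.57323912e-01,
         5.44539787e-01],
       [ 0.00000000e+00,  0.00000000e+00,  0.00000000e+00,
         1.00000000e+00]])}
wrist stapler 0.92 [0.5874 0.0607 0.1572] px 420.0 189.0
wrist stapler 0.69 [0.856  0.0722 0.0378] px 380.0 324.0
wrist ruler 0.84 [0.5888 0.1207 0.1093] px 452.0 181.0
wrist ruler_near 0.91 [0.5912 0.1239 0.1171] px 457.0 184.0
wrist ruler_near 0.26 [ 0.5044 -0.2882  0.0053] px 158.0 112.0
wrist ruler_near 0.2 [ 0.7743 -0.1125  0.0545] px 274.0 287.0
wrist ruler_far 0.61 [0.5935 0.1198 0.1178] px 454.0 186.0
wrist unit 0.95 [0.5734 0.1312 0.1102] px 462.0 170.0
wrist drawer 0.57 [0.5723 0.0562 0.1081] px 404.0 168.0
wrist drawer 0.47 [ 0.5588 -0.5085  0.0136] px 18.0 149.0
wrist drawer 0.34 [ 0.4893 -0.2532  0.018 ] px 178.0 102.0
wrist drawer_rim 0.73 [0.5671 0.0584 0.1081] px 406.0 164.0
wrist organiser 0.84 [ 0.5003 -0.288   0.0037] px 158.0 109.0
wrist stapler_bay 0.86 [ 0.5025 -0.2857  0.0034] px 160.0 111.0
wrist note_block 0.7 [0.4897 0.0414 0.1145] px 400.0 101.0
wrist note_block 0.67 [ 0.6102 -0.245   0.0355] px 187.0 185.0
wrist marker 0.66 [ 0.4869 -0.2531  0.019 ] px 177.0 100.0
wrist eraser 0.67 [0.4898 0.0368 0.1173] px 397.0 102.0
2.95 [ 0.56640016 -0.10652826  0.41533865] [ 2.44866437e-05 -4.04695340e-04  9.99999918e-01  9.79910948e-06] [ 1.53350253e-01  1.33894996e-01  8.99325697e-02 -1.19199067e-05
 -1.52678251e+00 -1.72333666e+00]
```

View pics/w1.png

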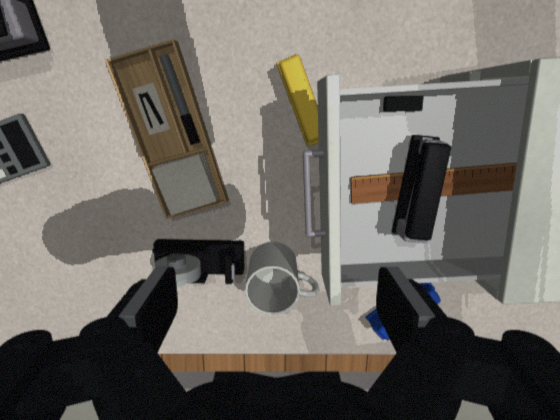

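```bash
python3 - <<'E'
from h import *
c='wrist'
print('stap top',onplane([(412,138),(447,143),(434,240),(407,238)],.163,c).round(4).tolist(), onplane([(427,189)],.163,c))
print('ruler near corners/far',onplane([(352,177),(352,203),(515,165),(515,192)],.113,c).round(4).tolist())
print('panel inner top',onplane([(338,77),(341,303)],.178,c).round(4).tolist())
print('unit front top',onplane([(533,60),(503,302)],.190,c).round(4).tolist())
print('bay',onplane([(112,65),(151,52),(187,150),(150,163)],.022,c).round(4).tolist(),'card',onplane([(152,109)],.004,c))
print('org outer top',onplane([(108,62),(176,41),(228,204),(169,217)],.022,c).round(4).tolist())
E
```

```text
stap top [[0.5285, 0.0417, 0.163], [0.5339, 0.081, 0.163], [0.6492, 0.0821, 0.163], [0.6466, 0.0494, 0.163]] [[0.58617294 0.06562098 0.163     ]]
ruler near corners/far [[0.5825, -0.0102, 0.113], [0.6173, -0.008, 0.113], [0.5668, 0.1963, 0.113], [0.6022, 0.2035, 0.113]]
panel inner top [[0.4668, -0.0456, 0.178], [0.7262, -0.0282, 0.178]]
unit front top [[0.4523, 0.1388, 0.19], [0.7171, 0.161, 0.19]]
bay [[0.4396, -0.3411, 0.022], [0.4226, -0.2839, 0.022], [0.5595, -0.2436, 0.022], [0.5794, -0.3021, 0.022]] card [[ 0.49980528 -0.29690942  0.004     ]]
org outer top [[0.4357, -0.3462, 0.022], [0.4085, -0.2476, 0.022], [0.6451, -0.1847, 0.022], [0.667, -0.2808, 0.022]]
```

```bash
python3 - <<'E'
import cv2
im=cv2.imread('pics/w1.png')
cv2.imwrite('pics/w1c.png',cv2.resize(im[50:320,310:560],None,fx=2.2,fy=2.2,interpolation=cv2.INTER_CUBIC))
cv2.imwrite('pics/w1d.png',cv2.resize(im[30:230,90:250],None,fx=3,fy=3,interpolation=cv2.INTER_CUBIC))
E
```

```text
(no output)
```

View pics/w1c.png

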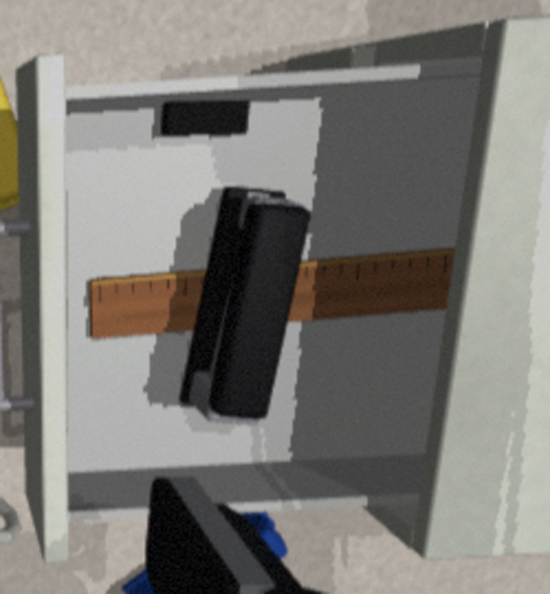

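View pics/w1d.png

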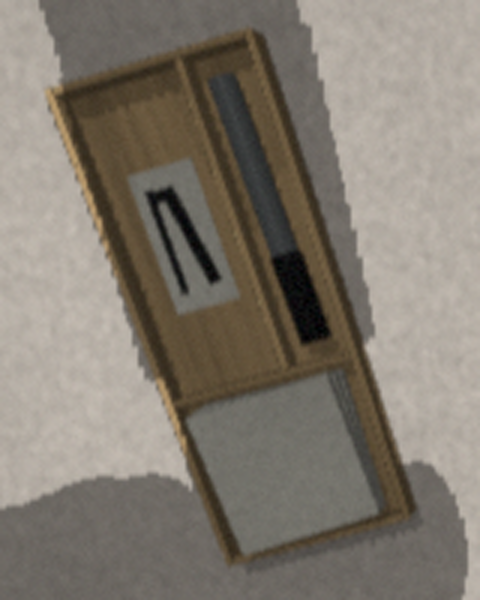

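```bash
python3 - <<'E'
from h import *
c='wrist'
p=onplane([(436.4,144),(418,237.7)],.163,c); print(p.round(4), p.mean(0), np.degrees(np.arctan2(*(p[1]-p[0])[1::-1])),np.linalg.norm(p[1]-p[0]))
b=onplane([(414.5,136.4),(394,234)],.114,c); print(b.round(4), np.degrees(np.arctan2(*(b[1]-b[0])[1::-1])),np.linalg.norm(b[1]-b[0]))
E
```

```text
[[0.535  0.0695 0.163 ]
 [0.6462 0.0625 0.163 ]] [0.59063404 0.0659898  0.163     ] -3.5733679112445893 0.11140641056549618
[[0.531  0.0637 0.114 ]
 [0.6605 0.0513 0.114 ]] -5.495068001371671 0.13002686489374632
```

Request:
send_rows --motion '[[[0,0.7,4,-1,-1],[0,0.7,4.5,-2,-2],[0,0.7,4.5,-2,-2],[0,0.7,4.4,-2,0],[0,0,0,-3,0]]]'

```text
time: 3.45
eef_pos: [0.5956, 0.0721, 0.315]
eef_rot: [0.001, 0.041, 0.999, 0.0]
contact_force: [0.5, -0.7, -0.8]
opening: 0.0855
gripper_force: 0.0
```

Request:
send_rows --motion '[[[0,0,0,-2,0],[0,0,0,0,0],[0,0,0,0,0]]]'

```text
time: 3.75
eef_pos: [0.5948, 0.0675, 0.2959]
eef_rot: [0.0, 0.043, 0.999, -0.0]
contact_force: [-0.3, 0.3, 1.1]
opening: 0.0853
gripper_force: 0.0
```

```bash
python3 - <<'E'
from h import *
snap('wrist','w2.png')
for n in ('stapler','ruler_near','ruler'): find(n,'wrist')
s=robot.get_state(); print(s['time'],s['eef_pos'],s['eef_rot'],s['q'],robot.calibration('wrist'))
E
```

```text
wrist stapler 0.96 [ 0.441  -0.0775  0.0455] px 121.0 34.0
wrist stapler 0.75 [0.5833 0.069  0.162 ] px 278.0 185.0
wrist stapler 0.61 [0.8314 0.1105 0.0481] px 325.0 346.0
wrist ruler_near 0.85 [0.5945 0.1009 0.1179] px 313.0 182.0
wrist ruler 0.94 [0.5908 0.0989 0.1128] px 310.0 178.0
3.95 [0.59509318 0.06741496 0.2968797 ] [1.15241916e-03 4.33460286e-02 9.99059363e-01 4.28031378e-04] [ 4.38998223e-01  2.04127205e-01 -8.41249491e-02  3.24362717e-04
 -1.28010522e+00 -2.09660643e+00] {'vfov': 63.241479008456146, 'cx': 276.49011076512306, 'cy': 208.01659204636363, 'extrinsics': array([[ 8.68658285e-02, -9.52967245e-01, -2.90357983e-01,
         5.22419708e-01],
       [ 9.96219580e-01,  8.33681750e-02,  2.44191640e-02,
         7.28775007e-02],
       [ 9.35951742e-04, -2.91381499e-01,  9.56606474e-01,
         4.25944345e-01],
       [ 0.00000000e+00,  0.00000000e+00,  0.00000000e+00,
         1.00000000e+00]])}
```

View pics/w2.png

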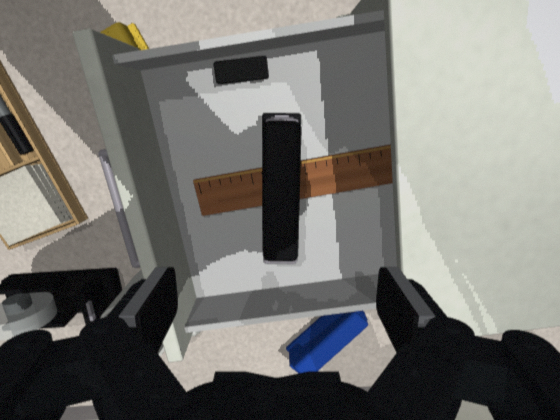

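```bash
python3 - <<'E'
from h import *
c='wrist'
print('top',onplane([(281,116),(281,259),(281.5,187)],.163,c).round(4).tolist())
print('ruler near',onplane([(194,180),(201,215)],.113,c).round(4).tolist(),'r@unit',onplane([(391,146),(393,182)],.113,c).round(4).tolist())
print('rim',onplane([(118,70),(180,330)],.178,c).round(4).tolist(),'unit',onplane([(386,20),(400,260)],.19,c).round(4).tolist())
E
```

```text
top [[0.5312, 0.0757, 0.163], [0.6474, 0.066, 0.163], [0.5853, 0.0716, 0.163]]
ruler near [[0.5834, -0.0096, 0.113], [0.6181, -0.0083, 0.113]] r@unit [[0.5678, 0.1737, 0.113], [0.6015, 0.1759, 0.113]]
rim [[0.4911, -0.0318, 0.178], [0.6988, -0.0248, 0.178]] unit [[0.4787, 0.145, 0.19], [0.6433, 0.1566, 0.19]]
```

Request:
send_rows --motion '[[[0,0,0.3,-4,0],[0,0,0,-4,0],[0,0,0,-4,0],[0,0,0,-2.5,0],[0,0,0,-1.2,0]]]'

```text
time: 4.45
eef_pos: [0.5937, 0.0701, 0.1365]
eef_rot: [-0.001, 0.043, 0.999, -0.0]
contact_force: [-0.3, -0.5, 1.3]
opening: 0.0852
gripper_force: 0.0
```

Request:
send_rows --motion '[[[0.4,0,0,0,0],[0.8,0,0,0,0],[0.9,0,0,0,0],[0.9,0,0,0,0],[0.9,0,0,0,0]]]'

```text
time: 4.95
eef_pos: [0.5954, 0.0709, 0.1401]
eef_rot: [0.001, 0.043, 0.999, 0.0]
contact_force: [-1.3, 1.2, 5.5]
opening: 0.0294
gripper_force: 59.8
```

The grip is good, but the fingertips would end up below the bay walls when I release. I'll regrip 1.2 cm higher.

Request:
send_rows --motion '[[[0.3,0,0,0,0],[0.3,0,0,0,0],[0.3,0,0,1.2,0],[0.9,0,0,0,0],[0.9,0,0,0,0]]]'

```text
time: 5.45
eef_pos: [0.5948, 0.0708, 0.1509]
eef_rot: [0.001, 0.043, 0.999, 0.0]
contact_force: [0.4, 0.0, -0.5]
opening: 0.0314
gripper_force: 0.0
```

Request:
send_rows --motion '[[[0.9,0,0,0,0],[0.9,0,0,0,0],[0.9,0,0,1,0],[0.9,0,0,3,0],[0.9,0,0,4,0]]]'

```text
time: 5.95
eef_pos: [0.5929, 0.0702, 0.229]
eef_rot: [-0.003, 0.043, 0.999, -0.001]
contact_force: [0.6, 0.5, -2.4]
opening: 0.0291
gripper_force: 59.5
```

Request:
send_rows --motion '[[[0.9,0,0,4,0],[0.9,-0.5,-2,1,1],[0.9,-1,-4,0,2],[0.9,-1,-4,0,3],[0.9,-1,-4,0,3]]]'

```text
time: 6.45
eef_pos: [0.5584, -0.0704, 0.2803]
eef_rot: [-0.0, -0.037, 0.999, 0.0]
contact_force: [0.4, -0.8, -2.5]
opening: 0.0287
gripper_force: 59.7
```

Request:
send_rows --motion '[[[0.9,-1,-4,0,3],[0.9,-1,-4,0,3],[0.9,-1,-4,0,3],[0.9,-1,-4,0,2.6],[0.9,-1,-4,0,0]]]'

```text
time: 6.95
eef_pos: [0.5084, -0.2707, 0.2803]
eef_rot: [-0.0, -0.137, 0.991, 0.0]
contact_force: [1.2, -0.4, -1.9]
opening: 0.0288
gripper_force: 59.7
```

Request:
send_rows --motion '[[[0.9,-0.9,-2.5,0,0],[0.9,0,0,-4,0],[0.9,0,0,-4,0],[0.9,0,0,-3,0],[0.9,0,0,0,0]]]'

```text
time: 7.45
eef_pos: [0.4972, -0.2934, 0.1658]
eef_rot: [-0.004, -0.136, 0.991, 0.002]
contact_force: [-0.3, 0.1, -2.8]
opening: 0.0289
gripper_force: 59.7
```

```bash
python3 - <<'E'
from h import *
snap('wrist','w3.png');snap('side','s3.png')
for n in ('stapler_bay','organiser','note_block'): find(n,'wrist')
find('stapler_bay','side');find('stapler','side')
s=robot.get_state(); print(s['time'],s['eef_pos'],s['eef_rot'],s['q'],s['opening'],s['contact_force'])
E
```

```text
wrist stapler_bay 0.72 [ 0.4569 -0.264   0.009 ] px 326.0 153.0
wrist organiser 0.89 [ 0.4517 -0.2641  0.0099] px 329.0 146.0
wrist note_block 0.79 [ 0.6348 -0.2202  0.0453] px 317.0 359.0
side stapler_bay 0.7 [ 0.5129 -0.2798  0.0124] px 328.0 206.0
side stapler 0.87 [ 0.4619 -0.0715  0.0367] px 326.0 259.0
side stapler 0.7 [ 0.5074 -0.2853  0.1605] px 335.0 168.0
side stapler 0.61 [0.829  0.1195 0.0496] px 164.0 274.0
7.8 [ 0.50140248 -0.29451446  0.17208625] [ 1.34700497e-03 -1.36364127e-01  9.90657715e-01 -5.49998131e-04] [-1.94852781e-01  2.63014840e-01 -3.02340453e-01  1.93268045e-04
 -1.00253568e+00 -1.10246638e+00] 0.02914729414195624 [-0.44978118 -0.54731046 -1.01637424]
```

View pics/w3.png

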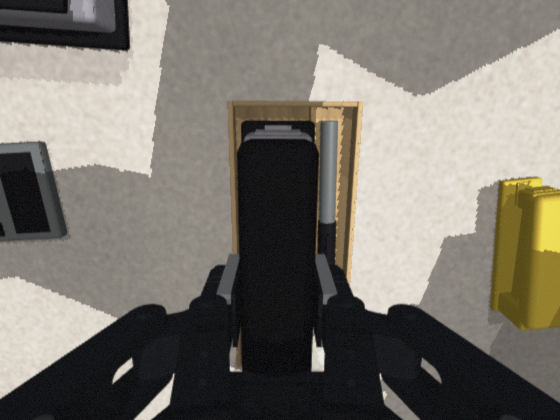

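```bash
python3 - <<'E'
from h import *
c='wrist'
s=robot.get_state(); t=np.array(s['eef_pos']); yaw=np.radians(15.67)
ux=np.array([np.cos(yaw),np.sin(yaw)]);uy=np.array([-ux[1],ux[0]])
o=onplane([(229,102),(361,102),(231,280),(351,280)],.022,c)[:,:2]
print('corners in tool-aligned frame (mm from TCP)',[(((p-t[:2])@ux*1000).round(1),((p-t[:2])@uy*1000).round(1)) for p in o])
b=onplane([(243,122),(314,122)],t[2]-.038+.008,c)[:,:2]
print('stapler base rear',[(((p-t[:2])@ux*1000).round(1),((p-t[:2])@uy*1000).round(1)) for p in b])
print(s['eef_pos'])
E
```

```text
corners in tool-aligned frame (mm from TCP) [(np.float64(-74.8), np.float64(-38.4)), (np.float64(-74.8), np.float64(64.7)), (np.float64(80.7), np.float64(-42.9)), (np.float64(80.6), np.float64(66.8))]
stapler base rear [(np.float64(-65.5), np.float64(-16.3)), (np.float64(-65.5), np.float64(15.8))]
[ 0.50140248 -0.29451446  0.17208625]
```

Request:
send_rows --motion '[[[0.9,0.35,-0.15,-3,0],[0.9,0,0,-4,0],[0.9,0,0,-3,0],[0.9,0,0,-2,0],[0.9,0,0,-0.4,0]]]'

```text
time: 8.3
eef_pos: [0.503, -0.2955, 0.0447]
eef_rot: [-0.001, -0.136, 0.991, 0.001]
contact_force: [0.1, 0.1, -1.9]
opening: 0.029
gripper_force: 59.8
```

Request:
send_rows --motion '[[[0.9,0,0,0,0],[0.9,0,0,-0.2,0],[0.9,0,0,0,0],[0.9,0,0,-0.1,0],[0.9,0,0,0,0]]]'

```text
time: 8.8
eef_pos: [0.5043, -0.2959, 0.0439]
eef_rot: [0.0, -0.136, 0.991, -0.0]
contact_force: [0.3, 0.3, -2.7]
opening: 0.0291
gripper_force: 59.8
```

Request:
send_rows --motion '[[[0.9,0,0,-0.1,0],[0.9,0,0,0,0],[0.9,0,0,-0.1,0],[0.9,0,0,0,0],[0.9,0,0,0,0]]]'

```text
time: 9.3
eef_pos: [0.504, -0.2959, 0.042]
eef_rot: [0.0, -0.136, 0.991, -0.0]
contact_force: [-2.9, 1.7, 6.5]
opening: 0.029
gripper_force: 60.7
```

Request:
send_rows --motion '[[[0.5,0,0,0,0],[0.4,0,0,0,0],[0.4,0,0,1,0],[0.4,0,0,3,0],[0.3,0,0,4,0]]]'

```text
time: 9.8
eef_pos: [0.5028, -0.2956, 0.1211]
eef_rot: [-0.002, -0.136, 0.991, 0.001]
contact_force: [1.2, 0.5, 0.7]
opening: 0.0592
gripper_force: 0.0
```

Request:
send_rows --motion '[[[0.2,0,1,5,0],[0,0,2,4,0],[0,0,3,3,0],[0,0,0,0,0],[0,0,0,0,0]]]'

```text
time: 10.3
eef_pos: [0.5043, -0.2355, 0.242]
eef_rot: [0.001, -0.137, 0.991, -0.0]
contact_force: [0.0, 0.3, 0.2]
opening: 0.0852
gripper_force: 0.0
```

```bash
python3 - <<'E'
from h import *
im=snap('wrist','w4.png')
for n in ('stapler','organiser','drawer_rim','ruler','ruler_near'): find(n,'wrist')
s=robot.get_state(); print(s['time'],s['eef_pos'],s['eef_rot'],s['q'],s['opening'],s['contact_force'])
E
```

```text
wrist stapler 0.84 [ 0.4955 -0.2956  0.0508] px 219.0 159.0
wrist stapler 0.77 [ 0.4854 -0.0777  0.0452] px 436.0 208.0
wrist organiser 0.87 [ 0.4924 -0.2697  0.0008] px 250.0 157.0
wrist drawer_rim 0.77 [ 0.5094 -0.0558  0.1446] px 512.0 286.0
wrist drawer_rim 0.48 [ 0.4128 -0.4675  0.0085] px 68.0 21.0
wrist ruler_near 0.68 [ 0.7194 -0.1265  0.0088] px 315.0 360.0
10.6 [ 0.50350603 -0.23649137  0.23925917] [-1.02988167e-03 -1.35825705e-01  9.90732182e-01  2.45703574e-04] [-8.71060977e-02  1.69551116e-01 -2.60328707e-01 -2.52357345e-05
 -1.14303395e+00 -1.21118590e+00] 0.08546377326228727 [-0.87539969 -0.09115194  0.78418153]
```

View pics/w4.png

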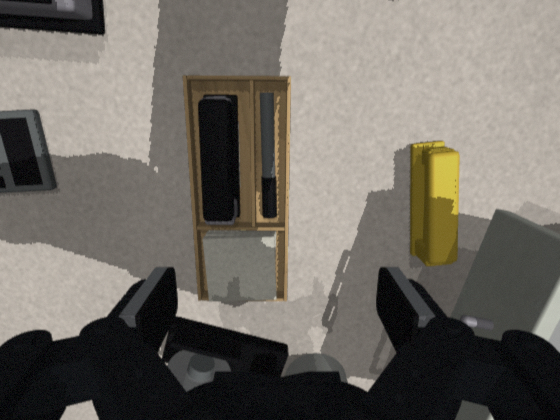

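The stapler stands in its bay: its base spans rows 95–222 and the bay rows 80–226, with columns centred near 220. Next I'll move above the ruler's near end, turned to grip it across its width.

Request:
send_rows --motion '[[[0,0.9,2.6,1,7.9],[0,0.95,2.6,1,7.9],[0,0.95,2.6,1,7.9],[0,0.95,2.6,0,7.9],[0,0.95,2.6,0,7.9]]]'

```text
time: 11.1
eef_pos: [0.5513, -0.1054, 0.27]
eef_rot: [-0.0, -0.465, 0.885, 0.0]
contact_force: [0.1, -0.2, -0.5]
opening: 0.0855
gripper_force: 0.0
```

Request:
send_rows --motion '[[[0,0.95,2.6,0,7.9],[0,0.95,2.6,0,7.9],[0,0.95,2.6,0,7.9],[0,0.95,2.6,0,7.9],[0,0.95,2.8,0,7.7]]]'

```text
time: 11.6
eef_pos: [0.5987, 0.0265, 0.2695]
eef_rot: [0.001, 0.736, -0.677, -0.0]
contact_force: [0.4, 0.7, 0.5]
opening: 0.0852
gripper_force: 0.0
```

Request:
send_rows --motion '[[[0.3,0,0,0,0],[0.45,0,0,0,0],[0.45,0,0,0,0]]]'

```text
time: 11.9
eef_pos: [0.5983, 0.0253, 0.2698]
eef_rot: [0.001, 0.734, -0.68, -0.0]
contact_force: [-0.2, 0.0, 0.1]
opening: 0.0472
gripper_force: 0.0
```

```bash
python3 - <<'E'
from h import *
im=snap('wrist','w5.png')
for n in ('ruler','ruler_near','drawer_rim'): find(n,'wrist')
s=robot.get_state(); print(s['time'],s['eef_pos'],s['eef_rot'],s['q'],s['opening'],s['contact_force'])
E
```

```text
wrist ruler 0.71 [0.5916 0.084  0.1111] px 280.0 257.0
wrist ruler_near 0.84 [0.5943 0.086  0.1192] px 277.0 262.0
wrist drawer_rim 0.81 [0.598  0.0237 0.1071] px 278.0 192.0
12.1 [0.59833646 0.02515105 0.27042032] [-2.24654204e-05  7.33590273e-01 -6.79592018e-01  3.16460418e-05] [ 3.68050945e-01  2.19216482e-01 -1.24640921e-01  3.93766097e-05
 -1.22687073e+00 -2.91680589e-01] 0.04682139589204282 [-0.69476159  0.86199594 -0.72783169]
```

View pics/w5.png

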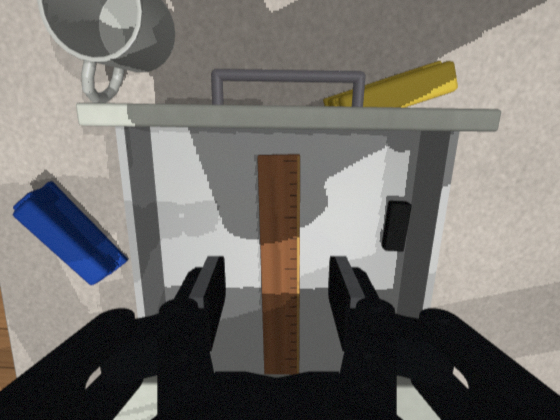

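```bash
python3 - <<'E'
from h import *
c='wrist'
p=onplane([(278.5,154.5),(282,370)],.113,c); print(p.round(4)); d=p[1]-p[0]; print(d/np.linalg.norm(d))
print('rim',onplane([(125,127),(450,130)],.178,c).round(4))
print('unit?',onplane([(130,388),(432,390)],.19,c).round(4))
t=np.array(robot.get_state()['eef_pos'])
q=p[0]+d/np.linalg.norm(d)*.035; print('grip',q, (q-t)*100)
E
```

```text
[[ 0.6003 -0.0096  0.113 ]
 [ 0.5796  0.2099  0.113 ]]
[-0.09402829  0.99556953  0.        ]
rim [[ 0.6997 -0.0285  0.178 ]
 [ 0.494  -0.0424  0.178 ]]
unit? [[0.7009 0.1658 0.19  ]
 [0.4704 0.1502 0.19  ]]
grip [0.59703873 0.02521702 0.113     ] [-1.29772791e-01  6.59703764e-03 -1.57420320e+01]
```

Request:
send_rows --motion '[[[0.45,-0.1,0,-4,1],[0.45,0,0,-4,0],[0.45,0,0,-4,0],[0.45,0,0,-2,0],[0.45,0,0,-0.5,0]]]'

```text
time: 12.6
eef_pos: [0.5958, 0.025, 0.1227]
eef_rot: [0.002, 0.74, -0.673, -0.001]
contact_force: [-0.2, 0.1, -0.1]
opening: 0.0472
gripper_force: 0.0
```

Request:
send_rows --motion '[[[0.45,0,0,0,0],[0.45,0,0,0,0],[0.45,0,0,-0.2,0],[0.45,0,0,0,0]]]'

```text
time: 13.0
eef_pos: [0.5979, 0.0261, 0.1243]
eef_rot: [-0.001, 0.74, -0.673, 0.0]
contact_force: [0.3, -0.4, 0.6]
opening: 0.0469
gripper_force: 0.0
```

Request:
send_rows --motion '[[[0.45,0,0,-0.3,0],[0.45,0,0,0,0],[0.45,0,0,0,0]]]'

```text
time: 13.3
eef_pos: [0.5974, 0.0259, 0.1203]
eef_rot: [0.0, 0.74, -0.673, -0.0]
contact_force: [0.3, -0.4, -0.3]
opening: 0.0469
gripper_force: 0.0
```

Request:
send_rows --motion '[[[0.45,0,0,-0.2,0],[0.45,0,0,0,0],[0.45,0,0,0,0]]]'

```text
time: 13.6
eef_pos: [0.5977, 0.026, 0.1186]
eef_rot: [-0.0, 0.74, -0.673, 0.0]
contact_force: [0.1, 0.1, 3.4]
opening: 0.0469
gripper_force: 1.6
```

Request:
send_rows --motion '[[[0.45,0,0,0.15,0],[0.7,0,0,0,0],[0.7,0,0,0,0],[0.7,0,0,0,0],[0.7,0,0,0,0]]]'

```text
time: 14.1
eef_pos: [0.598, 0.026, 0.1204]
eef_rot: [-0.0, 0.74, -0.673, 0.0]
contact_force: [-0.8, 0.6, 5.3]
opening: 0.0341
gripper_force: 62.8
```

Request:
send_rows --motion '[[[0.9,0,0,1,0],[0.9,0,0,1,0],[0.9,0,0,1,0],[0.9,0,0,1,0],[0.9,0,0,0.5,0]]]'

```text
time: 14.6
eef_pos: [0.598, 0.0261, 0.1664]
eef_rot: [-0.001, 0.74, -0.673, 0.0]
contact_force: [-0.2, -0.2, -0.8]
opening: 0.0342
gripper_force: 59.9
```

```bash
python3 - <<'E'
from h import *
im=snap('wrist','w6.png')
for n in ('ruler','ruler_near'): find(n,'wrist')
s=robot.get_state(); print(s['time'],s['eef_pos'],s['opening'],s['contact_force'],s['moment'],s['gripper_force'])
E
```

```text
wrist ruler 0.59 [0.5975 0.0266 0.1562] px 280.0 277.0
wrist ruler_near 0.73 [0.5983 0.0292 0.1608] px 277.0 288.0
14.75 [0.59756789 0.02600933 0.16523133] 0.03398077844858602 [ 1.35712126 -0.07100949 -0.96519798] [-0.06254859 -0.01345842 -0.00976415] 59.86331641674042
```

View pics/w6.png

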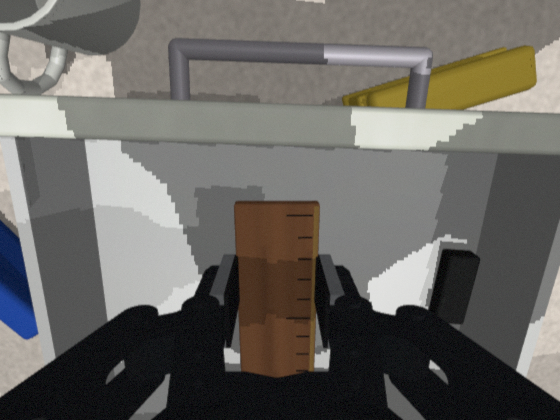

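Request:
send_rows --motion '[[[0.9,0,0,0.6,0],[0.9,0,0,0.6,0],[0.9,0,0,0.6,0],[0.9,0,0,0.6,0],[0.9,0,0,0.4,0]]]'

```text
time: 15.25
eef_pos: [0.5974, 0.026, 0.1933]
eef_rot: [-0.0, 0.74, -0.673, -0.0]
contact_force: [0.1, 0.7, -4.6]
opening: 0.0338
gripper_force: 59.9
```

Request:
send_rows --motion '[[[0.9,0,0,0.5,0],[0.9,0,0,0.5,0]]]'

```text
time: 15.45
eef_pos: [0.5969, 0.026, 0.2026]
eef_rot: [0.001, 0.74, -0.673, -0.0]
contact_force: [0.8, 1.2, -4.7]
opening: 0.0339
gripper_force: 60.0
```

Request:
send_rows --motion '[[[0.9,0,0,0.6,0],[0.9,0,0,0.6,0],[0.9,0,0,0.6,0],[0.9,0,0,0.6,0],[0.9,0,0,0,0]]]'

```text
time: 15.95
eef_pos: [0.5981, 0.0259, 0.2281]
eef_rot: [-0.001, 0.74, -0.673, 0.001]
contact_force: [0.7, -1.3, -3.3]
opening: 0.0332
gripper_force: 59.9
```

```bash
python3 - <<'E'
from h import *
im=snap('wrist','w7.png');snap('side');snap('scene')
for c in ('wrist','side','scene'):
  for n in ('ruler','ruler_near'): find(n,c)
s=robot.get_state(); print(s['time'],s['eef_pos'],s['opening'],s['contact_force'],s['moment'],s['gripper_force'])
# brown mask: topmost row & column extents
hsv=cv2.cvtColor(im,cv2.COLOR_RGB2HSV); m=((hsv[...,0]<15)&(hsv[...,1]>100)&(hsv[...,2]>50)); m[:,:180]=0;m[:,380:]=0
for r in range(120,380,15):
  x=np.where(m[r])[0]
  if len(x)>5: print(r,x.min(),x.max(),len(x))
E
```

```text
wrist ruler 0.96 [0.5982 0.0268 0.2167] px 277.0 279.0
wrist ruler_near 0.75 [0.6011 0.0278 0.2195] px 271.0 283.0
side ruler 0.69 [0.5958 0.0831 0.1947] px 252.0 254.0
side ruler_near 0.6 [0.593  0.0849 0.1998] px 252.0 254.0
side ruler_near 0.16 [ 0.6004 -0.2415  0.0318] px 297.0 203.0
scene ruler 0.49 [0.595  0.0778 0.1976] px 313.0 177.0
scene ruler_near 0.58 [0.6019 0.0762 0.2046] px 314.0 176.0
16.4 [0.59751153 0.0257723  0.22673352] 0.03346393518865223 [ 1.23106721 -1.28915041 -2.57856148] [-0.93503764 -0.46129972 -0.11754018] 60.08029103279114
210 231 320 88
225 233 315 83
240 234 313 80
255 235 312 78
270 239 311 71
285 240 310 70
300 240 309 70
315 242 308 66
330 243 306 64
345 245 305 61
360 246 304 59
375 264 288 24
```

The ruler is tilted about 18°, with its near end at z≈0.227 and its far end still under the panel. Now I'll draw it out along its own line.

Request:
send_rows --motion '[[[0.9,0.1,-1,0.33,0],[0.9,0.18,-2,0.66,0],[0.9,0.18,-2,0.66,0],[0.9,0.18,-2,0.66,0],[0.9,0.1,-1,0.33,0]]]'

```text
time: 16.9
eef_pos: [0.605, -0.0555, 0.2539]
eef_rot: [-0.0, 0.74, -0.673, 0.0]
contact_force: [0.2, 0.5, -1.9]
opening: 0.0339
gripper_force: 60.0
```

Request:
send_rows --motion '[[[0.9,0.18,-2,0.66,0],[0.9,0.18,-2,0.66,0],[0.9,0.18,-2,0.66,0],[0.9,0.18,-2,0.66,0],[0.9,0.18,-2,0.66,0]]]'

```text
time: 17.4
eef_pos: [0.6141, -0.1548, 0.2868]
eef_rot: [-0.0, 0.74, -0.673, 0.0]
contact_force: [-0.1, 0.3, -0.5]
opening: 0.0333
gripper_force: 60.9
```

```bash
python3 - <<'E'
from h import *
a=snap('side','s8.png');b=snap('scene','c8.png')
for c in ('side','scene'):
  for n in ('ruler','ruler_far','unit'): find(n,c)
s=robot.get_state(); print(s['time'],s['eef_pos'],s['opening'],s['contact_force'],s['moment'])
# predicted ruler line for tilt 15..25 deg vs brown mask
for c,im in (('side',a),('scene',b)):
  hsv=cv2.cvtColor(im,cv2.COLOR_RGB2HSV); m=((hsv[...,0]<15)&(hsv[...,1]>100)&(hsv[...,2]>40)).astype('uint8')
  G=np.array(s['eef_pos'])-[0,0,.011]
  n,l,st,ce=cv2.connectedComponentsWithStats(m)
  for i in range(1,n):
    if st[i,4]>25: print(c,'blob',st[i],ce[i].round())
  for t in (10,15,18,21,25):
    d=np.array([-.094*np.cos(np.radians(t)),.996*np.cos(np.radians(t)),-np.sin(np.radians(t))])
    print(c,t,proj([G-.035*d,G,G+.1*d,G+.275*d],c).round().tolist(),(G+.275*d).round(3))
E
```

```text
side ruler 0.69 [ 0.6001 -0.0183  0.2443] px 266.0 206.0
side ruler 0.58 [ 0.4887 -0.2461  0.0168] px 333.0 214.0
side ruler_far 0.62 [ 0.6045 -0.019   0.2467] px 265.0 205.0
side ruler_far 0.21 [ 0.7763 -0.1233  0.0766] px 224.0 205.0
side unit 0.87 [0.577  0.2635 0.1917] px 223.0 331.0
side unit 0.53 [0.5864 0.0224 0.1015] px 268.0 259.0
scene ruler 0.95 [ 0.6057 -0.0484  0.2513] px 289.0 178.0
scene ruler_far 0.67 [ 0.608  -0.0491  0.2509] px 289.0 179.0
scene ruler_far 0.63 [ 0.5117 -0.2993  0.0434] px 215.0 248.0
scene ruler_far 0.36 [0.6011 0.0626 0.1089] px 310.0 200.0
scene unit 0.87 [0.6393 0.2198 0.1577] px 348.0 177.0
17.8 [ 0.61380784 -0.15338255  0.28603484] 0.03362376481097752 [-0.03751866 -0.7321602  -0.89774432] [ 0.00455645 -0.01631764 -0.02331541]
side blob [278 145   9   9  55] [282. 149.]
side blob [ 244  164   40   97 1247] [263. 215.]
side blob [ 85 303  14  13  43] [ 93. 309.]
side blob [145 392  15  28 214] [153. 410.]
side 10 [[285.0, 146.0], [282.0, 157.0], [270.0, 190.0], [248.0, 258.0]] [0.588 0.116 0.227]
side 15 [[285.0, 145.0], [282.0, 157.0], [271.0, 1
[... 1541 characters left out ...]
386.]
scene blob [398 385  10  14  40] [402. 392.]
scene blob [360 386  17  14  56] [368. 393.]
scene blob [376 392  10  16  36] [381. 399.]
scene blob [341 394  13  15  46] [346. 402.]
scene blob [321 405  15  14  66] [329. 412.]
scene 10 [[259.0, 188.0], [267.0, 185.0], [287.0, 177.0], [320.0, 165.0]] [0.588 0.116 0.227]
scene 15 [[259.0, 187.0], [267.0, 185.0], [287.0, 180.0], [318.0, 171.0]] [0.589 0.111 0.204]
scene 18 [[259.0, 187.0], [267.0, 185.0], [287.0, 181.0], [317.0, 175.0]] [0.589 0.107 0.19 ]
scene 21 [[259.0, 186.0], [267.0, 185.0], [286.0, 183.0], [316.0, 179.0]] [0.59  0.102 0.176]
scene 25 [[259.0, 185.0], [267.0, 185.0], [286.0, 185.0], [315.0, 184.0]] [0.59  0.095 0.159]
```

Request:
send_rows --motion '[[[0.9,0.1,-1.5,1,0],[0.9,0.1,-1.5,1,0],[0.9,0,-1,2,0],[0.9,0,0,2,0],[0.9,0,0,2,0]]]'

```text
time: 18.3
eef_pos: [0.6159, -0.1955, 0.3679]
eef_rot: [-0.0, 0.74, -0.673, 0.0]
contact_force: [0.5, 0.4, -0.9]
opening: 0.0336
gripper_force: 60.9
```

Request:
send_rows --motion '[[[0.9,0,0,2,0],[0.9,0,0,1,0],[0.9,0,0,0,0],[0.9,0,0,0,0],[0.9,0,0,0,0]]]'

```text
time: 18.8
eef_pos: [0.6155, -0.1941, 0.3949]
eef_rot: [0.001, 0.74, -0.673, -0.001]
contact_force: [0.1, 0.3, -0.5]
opening: 0.0333
gripper_force: 61.0
```

```bash
python3 - <<'E'
from h import *
a=snap('side','s9.png');snap('scene')
for c in ('side','scene'):
  for n in ('ruler','stapler'): find(n,c)
s=robot.get_state(); print(s['time'],s['eef_pos'],s['opening'],s['gripper_force'],s['contact_force'],s['moment'],s['qd'])
im=snap('scene'); hsv=cv2.cvtColor(im,cv2.COLOR_RGB2HSV); m=((hsv[...,0]<15)&(hsv[...,1]>100)&(hsv[...,2]>40)).astype('uint8')
n,l,st,ce=cv2.connectedComponentsWithStats(m)
print([st[i].tolist() for i in range(1,n) if st[i,4]>60 and 150<ce[i,0]<340])
G=np.array(s['eef_pos'])-[0,0,.011]
for t in (10,15,20,25):
    d=np.array([-.094*np.cos(np.radians(t)),.996*np.cos(np.radians(t)),-np.sin(np.radians(t))])
    print(t,proj([G-.035*d,G,G+.275*d],'scene').round().tolist(),(G+.275*d).round(3))
E
```

```text
side ruler 0.78 [ 0.6044 -0.0594  0.3506] px 270.0 158.0
side stapler 0.97 [ 0.4621 -0.0712  0.0367] px 326.0 259.0
side stapler 0.74 [0.8306 0.1201 0.0504] px 164.0 274.0
side stapler 0.73 [ 0.5049 -0.287   0.04  ] px 332.0 198.0
side stapler 0.25 [0.5825 0.2568 0.1922] px 222.0 327.0
scene ruler 0.76 [ 0.6054 -0.0867  0.3605] px 280.0 152.0
scene ruler 0.51 [ 0.622  -0.2539  0.0292] px 247.0 261.0
scene ruler 0.35 [0.4928 0.0477 0.1172] px 286.0 188.0
scene stapler 0.81 [0.8452 0.0891 0.0477] px 368.0 242.0
scene stapler 0.79 [ 0.5118 -0.3001  0.0417] px 215.0 249.0
scene stapler 0.65 [ 0.4912 -0.0738  0.0325] px 262.0 220.0
scene stapler 0.34 [ 0.5817 -0.5581  0.0165] px 160.0 306.0
19.1 [ 0.61583898 -0.19404966  0.39590053] 0.03336663395358315 60.98056197166443 [0.48965903 0.12576509 0.34083387] [-0.06347056  0.00659128 -0.03263909] [ 0.00141156 -0.00268929  0.00351538 -0.00228855 -0.00077984  0.00117116]
[[268, 102, 19, 9, 65], [265, 144, 50, 16, 276], [243, 156, 14, 7, 69]]
10 [[247.0, 161.0], [256.0, 159.0], [313.0, 140.0]] [0.59  0.076 0.337]
15 [[247.0, 160.0], [256.0, 159.0], [312.0, 147.0]] [0.591 0.071 0.314]
20 [[247.0, 159.0], [256.0, 159.0], [310.0, 154.0]] [0.592 0.063 0.291]
25 [[248.0, 158.0], [256.0, 159.0], [308.0, 161.0]] [0.592 0.054 0.269]
```

```bash
python3 -c "
from rig import robot
print(robot.close_job())"
```

```text
the job is handed in; nothing more can be done
None
```

I handed the job in with the stapler upright and released in its own bay, and the ruler held still in the gripper, its low end about 0.31 m above the desk (205 mm needed) and touching nothing else. `close_job` returned no verdict, so this rests on my own camera and force readings.

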